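# Let the spice jar out of the seasoning rack

## Task

Let the straight-sided spice jar out of the seasoning rack: with the fingertips press down the paddle of the lane it lies in, so that the rocker lifts the stop, and keep it down until the jar has rolled to the front lip; then let the paddle come back up so that the stop is down again. Leave the other paddle and the salt shaker in its lane alone, do not touch the jar or the shaker with the robot, and leave the other things on the worktop where they are.

Things in the scene. Friction and masses are not known exactly. Their poses are not given: they have to be found in the camera images.
- rack: Wood seasoning rack, fixed. Origin under its centre at worktop height; x along the lanes, uphill, away from the robot; y left; z up. Two open lanes (left y 4 to 131 mm, right y -131 to -4), floor sloping 12 degrees down toward the robot. At x = 0 a 26 mm wide steel stop hangs from each rocker to 7 mm over the floor. Downhill of it is the catch tray, closed by the front lip. Highest part 123 mm.
- left_rocker (a joint): Left rocker, a steel bar on a pin along the rack's x, 112 mm high, 152 mm from the rack's centre line; paddle centre 72 mm outward of the pin. 0 = at rest, left lane's stop down; 0.45 rad = paddle fully down on its end stop, lane's stop up (from 0.40 the lane is free). Springs back to 0 when let go; 2 to 4 N on the paddle's middle press it down.
- right_rocker (a joint): Right rocker, a steel bar on a pin along the rack's x, 112 mm high, 152 mm from the rack's centre line; paddle centre 72 mm outward of the pin. 0 = at rest, right lane's stop down; 0.45 rad = paddle fully down on its end stop, lane's stop up (from 0.40 the lane is free). Springs back to 0 when let go; 2 to 4 N on the paddle's middle press it down.
- spice_jar: Straight-sided spice jar with flat lid, 40 mm across, 109 mm long, lying across one lane (left or right, varies) uphill of the stop. Origin at the centre of its bottom end; z along its axis to the lid, to the rack's left. Its origin is at rack y = 18 mm in the left lane, -118 in the right (give or take 10 mm); rack x about 24 mm behind the stop, about -69 at the lip. Rolls out in about 1 s.
- shaker: Waisted salt shaker with a domed top with small holes, 44 mm across, 90 mm long, lying in the other lane behind its stop. Origin at the centre of its bottom end, z axis along it toward the dome, which points to the rack's left (+y).
- lemon: yellow lemon, 71x53x51 mm, lying on the worktop near the right side of the rack, behind the right paddle. Loose; a bystander. Origin under its centre.
- tub: small white yoghurt tub, 72 mm across, 71 mm high, standing near the left side of the rack, in front of the left paddle. Loose; a bystander. Origin under its centre.
- olive_jar: squat jar with lid, 72 mm across, 102 mm high, standing toward the back of the worktop, beyond the rack. Loose; a bystander. Origin under its centre.
- tea_box: carton of tea, 68x132x107 mm, standing toward the back of the worktop, beyond the rack. Loose; a bystander. Origin under its centre.
- oil_bottle: tall square glass bottle, 61 mm wide, 268 mm high, standing toward the back of the worktop, beyond the rack. Loose; a bystander. Origin under its centre.
- lip (a point): Middle of the front lip's top edge, 64 mm above the worktop; the lip's inner face is at x = -90 mm of the rack, where the lane floor is 32 mm high (67 mm at the back board, x = +75 mm).
- left_paddle (a point): Wooden press paddle, 50 mm (x) by 56 mm (y), 8 mm thick, outer end of the left rocker, beyond the rack's left side wall, at y = +224 mm, x = 0 of the rack. This point is the centre of its top face, 123 mm above the worktop at rest; axes as the rack's, z out of the top face, tilting with the rocker. Pressed right down, its centre is about 32 mm lower and it leans 26 degrees outward.
- right_paddle (a point): Wooden press paddle, 50 mm (x) by 56 mm (y), 8 mm thick, outer end of the right rocker, beyond the rack's right side wall, at y = -224 mm, x = 0 of the rack. This point is the centre of its top face, 123 mm above the worktop at rest; axes as the rack's, z out of the top face, tilting with the rocker. Pressed right down, its centre is about 32 mm lower and it leans 26 degrees outward.
There are look-alikes about, which are no part of the job. Leave any blue look-alike of the spice_jar alone.

How it is judged:
On the way, in this order (a step that is already met when the one before it is completed fails the run):
1. the paddle of the spice jar's lane is pressed down, the hand over it (within 90 mm level distance), and its stop is up (rocker beyond 0.33 rad) (((y of spice_jar in the frame of rack above -0.05 m and value of joint left_rocker above 0.33 rad and horizontal distance between the grasp point and left_paddle below 0.09 m) or (y of spice_jar in the frame of rack below -0.05 m and value of joint right_rocker above 0.33 rad and horizontal distance between the grasp point and right_paddle below 0.09 m))), for 0.1 s.
2. the spice jar has rolled past the stop to the front lip (x of spice_jar in the frame of rack below -0.055 m), for 0.2 s.
At the end, for the whole second after the job is handed in: The spice jar lies at rest in the catch tray against the front lip (its origin at rack x between -85 and -55 mm, lying level), both rockers are back at rest (under 0.04 rad), and the shaker still lies behind its stop (rack x over 12 mm) (x of spice_jar in the frame of rack between -0.085 and -0.055 m and z of spice_jar in the frame of rack between 0.03 and 0.085 m and angle between spice_jar's own z axis and vertical above 1.4 rad and linear speed of each of spice_jar, shaker below 0.02 m/s and value of joint each of left_rocker, right_rocker below 0.04 rad and x of shaker in the frame of rack above 0.012 m); the robot touches nothing.
It fails at once if the other lane's paddle is pressed (its rocker beyond 0.12 rad) ((y of spice_jar in the frame of rack above -0.05 m and value of joint right_rocker above 0.12 rad) or (y of spice_jar in the frame of rack below -0.05 m and value of joint left_rocker above 0.12 rad)).
It fails at once if the robot touches the spice jar or the shaker (contact force between any of the fingers, the arm and spice_jar above 0.3 N or contact force between any of the fingers, the arm and shaker above 0.3 N).
It fails at once if the jar or the shaker is lifted (z of any of spice_jar, shaker in the frame of rack above 0.115 m).
It fails at once if the shaker leaves its place behind the stop (x of shaker in the frame of rack below 0.012 m).
It fails at once if a bystander is moved more than 25 mm (distance of any of lemon, tub, olive_jar, tea_box, oil_bottle from where it was at the start of the episode above 0.025 m).
It also fails if it takes over 40 s, if anything falls off the work surface, if the arm or the gripper's body presses on something with over 40 N, if the wrist force passes 120 N, or if a joint passes its speed limit or range.

## Robot

A 6-joint arm with a two-finger parallel gripper is mounted at the origin on a cart in front of the work surface, level with it; the furniture and walls round the work are solid. World frame = base frame: x ahead of the robot, y to its left, z up, the work surface at z = 0. Lengths are in m, angles in rad, forces in N, time in s.
With the tool pointing down it reaches from about 0.375 to 0.9 m from the base axis. Payload 3.1 kg.
Tool frame: the origin (TCP) lies between the finger pads; the fingertips stand manip.finger_overhang ahead of it and the grasp point (between the pads) lies 5 mm behind it (manip.finger_overhang is the distance from the TCP to the fingertips, in m); z points along the fingers, y is the line along which they close (so a half turn about z gives the same grasp; the last joint's range is limited). The gripper opens to 85 mm and grips with 20 to 120 N. Pads are 22 mm wide; open, the fingers measure 114 mm over their backs; the gripper's body (76 mm by 85 mm) begins 54 mm behind the grasp point. The pads swing forward as they close: fully open they stand 13 mm farther back than shut.
Start: joints at [0.968, 0.527, 1.433, -0, 1.181, -0.178], TCP at [0.258, 0.569, 0.222] pointing down, gripper open.
Joint ranges: [-3.08, 3.08], [-0.75, 2.2], [0.22, 2.44], [-1.43, 4.57], [0, 2.65], [-2.85, 2.85]. Speed limits (rad/s): [2.79, 2.79, 3.14, 3.14, 3.14, 3.14].

## Interface

Orientations are given as a unit quaternion [x, y, z, w].
In Python, from station import manip gives the robot as it stands.
- The arm moves only by the tool drive_tool, never from a script. Its argument "plan" is a list of rows, each a list of 7 numbers: the shift along the tool's x, y, z in m, then the turn, a rotation vector about the tool's x, y, z in degrees, then the opening, from -1 (shut) to 1 (fully open). In form: [[x, y, z, wx, wy, wz, gripper], ...]. A call has 1 to 10 rows; each row shifts and turns the commanded pose from where the row before left it, along the tool's axes as they then stand; what a row does not reach is not made up. A row lasts 1/10 s, in which the tool goes at most 50 mm and 8.59 degrees, less where a joint would pass 70% of its speed; a pose out of reach is approached as far as the arm can. A call is refused whole if a number of a shift passes 0.05 or a number of a turn 8.59, either way. A call with a gripper value outside its range is refused whole. The fingers move at their own pace and stop on an object; "newtons" is the grip in N (left out, the last holds). Time passes only in rows, so rows that do not move let the fingers close. It gives the time, the measured TCP pose, the force, the opening and the grip force at its end, in the units of the state.
- manip.sense(): the state, without advancing time (a new reading comes with each control period).
- manip.snapshot(name): name is "side" or "top"; returns a dict with "image" (420x560x3 uint8, red, green, blue), "z_map" (420x560 float32, m along the optical axis (not along the pixel's ray), 0 where there is no reading), "fov_y" (degrees; the focal length in pixels is half the picture's height over the tangent of half this angle, whatever the lens; pixels are square), "cx", "cy" (the principal point, pixels), "k1" (the pictures are not rectified: a ray, as slopes to the right and down, at radius r is drawn at 1 + k1 r^2 times it, then the intrinsics apply), "extrinsics" (4x4, takes a point from camera to world coordinates). Camera axes: x right, y up, looking along -z (the intrinsics and any distortion apply to the point x, -y, -z); pixel columns grow to the right and rows downward; lengths in m; the calibration is good to about 2 mm. A picture is of the moment at which its call begins.
- manip.sign_off(): hands the job in; it is judged then, once.
The state is a dict: "t": time; "q": joint angles; "qd": joint speeds; "tau": joint torques, N m; "tcp_pos": TCP position; "tool_rot": TCP orientation; "force": force on the tool from outside, world axes, zero at the start; "ft_torque": the same for the moment, N m; "finger_gap": opening from 0.0 (shut) to 1.0 (fully open); "gripper_force": force on a finger pad.
Only numpy, scipy, OpenCV 4.12 (cv2) and the standard library are available. Lean on these libraries where they do the work, as an engineer would, in place of code of your own. Each camera call takes 0.05 s, during which the arm holds its last target. There are 200 camera calls.

## Working session

There is one attempt and no reset: what is moved stays moved. The work goes in short steps, Python scripts to look and compute and a tool call to move; the robot and the scene stay as the last step left them, time stands still between calls to the robot, and variables do not carry over. Pictures are saved under pics/ and viewed, at most 10 in all, crops included, and the job is handed in when it is done.

Besides the shell and the picture viewer there is one more tool, called after ">>>" by a JSON object that holds its "name" and its "arguments". drive_tool: Moves the arm, as the interface text tells. Its arguments: {"type":"object","properties":{"plan":{"type":"array"},"newtons":{"type":"number"}},"required":["plan"]}

```bash
mkdir -p pics
cat > h.py <<'E'
import numpy as np, cv2
from station import manip
def snap(n):
    s=manip.snapshot(n); return s
def pts(s):
    h,w=s["z_map"].shape; f=h/2/np.tan(np.radians(s["fov_y"])/2)
    K=np.array([[f,0,s["cx"]],[0,f,s["cy"]],[0,0,1.]]); D=np.array([s["k1"],0,0,0.])
    u,v=np.meshgrid(np.arange(w),np.arange(h))
    n=cv2.undistortPoints(np.stack([u,v],-1).reshape(-1,1,2).astype(float),K,D).reshape(h,w,2)
    z=s["z_map"]; P=np.stack([n[...,0]*z,-n[...,1]*z,-z],-1)
    E=np.array(s["extrinsics"]); W=P@E[:3,:3].T+E[:3,3]; W[z<=0]=np.nan
    return W
E
python3 - <<'E'
from h import *
for n in("side","top"):
    s=snap(n); cv2.imwrite(f"pics/{n}0.png",s["image"][...,::-1]); np.save(n+".npy",pts(s)); np.save(n+"_i.npy",s["image"])
    print(n,np.round(s["extrinsics"],3).tolist(),s["fov_y"],s["k1"])
print(manip.finger_overhang,manip.sense())
E
```

```text
side [[0.973, 0.096, -0.212, 0.275], [-0.232, 0.402, -0.886, -1.203], [0.0, 0.911, 0.413, 0.7], [0.0, 0.0, 0.0, 1.0]] 42.79620139504303 -0.1707815669703984
top [[0.025, 0.985, -0.171, 0.336], [-1.0, 0.028, 0.011, 0.059], [0.016, 0.171, 0.985, 1.512], [0.0, 0.0, 0.0, 1.0]] 47.04360690242701 -0.1074870536653908
0.014 {'t': 0.1, 'q': array([ 9.67516359e-01,  5.28366619e-01,  1.43376256e+00, -1.65562099e-05,
        1.18141429e+00, -1.78479298e-01]), 'qd': array([ 0.00069083, -0.0035221 , -0.00193115, -0.00139141,  0.00045514,
        0.00064662]), 'tau': array([-3.64418302e-04, -4.43305957e+01, -1.78585374e+01, -2.51581214e-04,
        3.90310830e-03, -3.09403649e-07]), 'tcp_pos': array([0.25717328, 0.56891538, 0.22153923]), 'tool_rot': array([ 2.10803720e-01,  9.77527923e-01, -9.04752506e-04, -3.64553738e-04]), 'force': array([0.21613691, 0.67147917, 0.45529701]), 'ft_torque': array([-0.03316695, -0.02755061,  0.01261867]), 'gripper_force': 0.0, 'finger_gap': 0.9990749262262637}
```

View pics/top0.png

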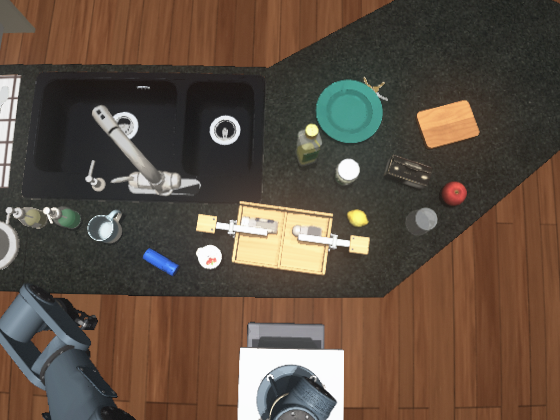

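View pics/side0.png

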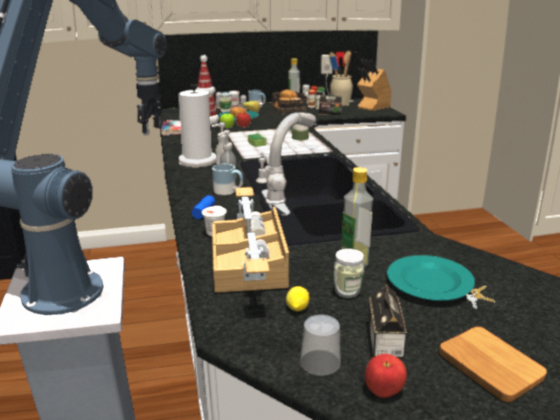

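The top view shows the rack at (235–330, 203–273), with the left paddle at (206,223) and the right paddle at (360,245). Three things could be the jar: the grey object in the left lane (262,226), the round-ended object in the right lane (300,232), and the blue cylinder on the worktop (160,262), which is the look-alike to leave alone. I'll enlarge the rack to tell the two lanes apart, and measure the paddles.

Run:
```python
from h import *
im=np.load("top_i.npy"); si=np.load("side_i.npy")
a=cv2.resize(im[195:280,190:375],None,fx=4.2,fy=4.2,interpolation=cv2.INTER_CUBIC)
cv2.imwrite("pics/crop.png",a[...,::-1])
b=cv2.resize(si[180:320,195:315],None,fx=4.2,fy=4.2,interpolation=cv2.INTER_CUBIC)
cv2.imwrite("pics/crops.png",b[...,::-1])
for n,i in(("top",im),("side",si)):
    W=np.load(n+".npy"); hsv=cv2.cvtColor(i,cv2.COLOR_RGB2HSV)
    m=cv2.inRange(hsv,(10,70,110),(28,255,255))
    z=W[...,2]; m[~((z>.1)&(z<.14)&(W[...,0]>.3)&(W[...,0]<.8)&(abs(W[...,1])<.6))]=0
    k,l,st,c=cv2.connectedComponentsWithStats(m)
    for j in range(1,k):
        if st[j,4]>25:
            p=W[l==j]; print(n,st[j],c[j].round(1),np.nanmedian(p,0).round(4),np.nanmin(p,0).round(3),np.nanmax(p,0).round(3))
# rack wood outline in top
    m2=cv2.inRange(hsv,(10,50,90),(28,255,255)); m2[~((z>.02)&(z<.14)&(W[...,0]>.3)&(W[...,0]<.8)&(abs(W[...,1])<.35))]=0
    k,l,st,c=cv2.connectedComponentsWithStats(m2); j=1+st[1:,4].argmax()
    p=W[l==j][:,:2].astype(np.float32); print(n,"rack",st[j],cv2.minAreaRect(p))
```

```text
top [242 201  91  15 210] [286.3 207.9] [0.5659 0.0332 0.1036] [ 0.548 -0.105  0.1  ] [0.583 0.163 0.112]
top [198 214  19   8  44] [206.3 215.9] [0.5333 0.2654 0.1219] [0.519 0.234 0.116] [0.539 0.288 0.131]
top [196 223  20  10  58] [204.8 228.5] [0.4949 0.2708 0.1214] [0.486 0.236 0.115] [0.512 0.292 0.128]
top [349 235  20  19 114] [357.4 245.2] [ 0.4508 -0.1732  0.1219] [ 0.437 -0.209  0.114] [ 0.489 -0.153  0.131]
top rack [ 232  201  102   74 4853] ((0.48037734627723694, 0.04102407395839691), (0.2826574742794037, 0.18224601447582245), 83.69666290283203)
side [236 187  17  10 135] [243.8 191.6] [0.5125 0.2526 0.1257] [0.49  0.229 0.118] [0.539 0.288 0.129]
side [272 207  16  48 162] [279.9 230.9] [0.5638 0.0053 0.1062] [ 0.548 -0.112  0.1  ] [0.584 0.168 0.11 ]
side [245 256  24  18 308] [256.5 265.4] [ 0.4637 -0.1916  0.125 ] [ 0.439 -0.215  0.107] [ 0.491 -0.117  0.129]
side rack [ 211  207   77   82 4122] ((0.48236748576164246, 0.06927074491977692), (0.5690793991088867, 0.20069490373134613), 80.42619323730469)
```

View pics/crop.png

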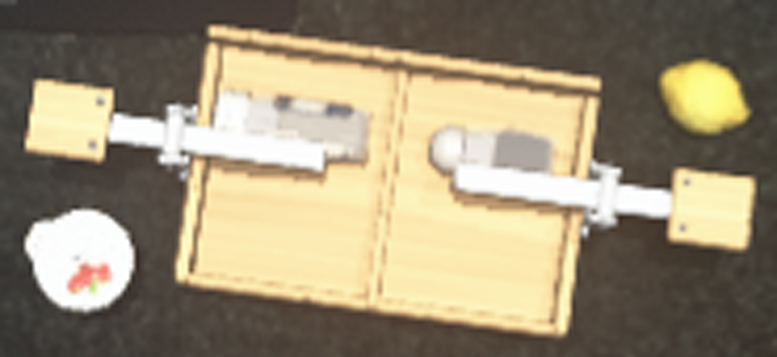

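View pics/crops.png

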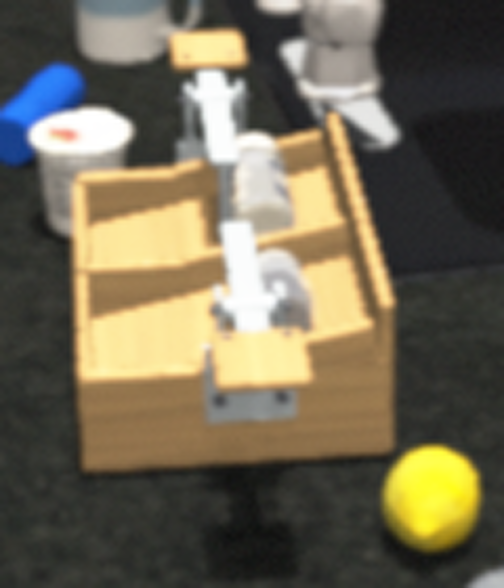

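The left-lane object (top crop 220–365, 90–160) is straight-sided with flat ends, so it is the spice jar. The right-lane object (430–550, 125–175) is waisted with a domed left end, so it is the shaker. The blue cylinder lies outside the rack and I'll ignore it.

The left paddle's centre is at about (0.512, 0.261, 0.123). Three checks agree with the text:
- **Height:** both views give about 0.122–0.125 m.
- **Size:** it measures about 53 × 58 mm.
- **Spacing:** the two paddles are 0.445 m apart, against 0.448 m given.

I'll shut the fingers and move over the left paddle, about 10 mm outward of its centre.

>>> {"name": "drive_tool", "arguments": {"plan": [[-0.035,-0.0165,0,0,0,0,-1],[-0.035,-0.0165,0,0,0,0,-1],[-0.035,-0.0165,0,0,0,0,-1],[-0.035,-0.0165,0,0,0,0,-1],[-0.035,-0.0165,0,0,0,0,-1],[-0.035,-0.0165,0,0,0,0,-1],[-0.035,-0.0165,0,0,0,0,-1],[-0.035,-0.0165,0,0,0,0,-1],[-0.035,-0.0165,0,0,0,0,-1],[-0.035,-0.0165,0,0,0,0,-1]]}}

```text
t: 1.1
tcp_pos: [0.509, 0.2734, 0.222]
tool_rot: [0.211, 0.978, -0.0, -0.0]
force: [-0.6, 1.0, 0.6]
finger_gap: 0.001
gripper_force: 0.0
```

>>> {"name": "drive_tool", "arguments": {"plan": [[-0.004,0,0.025,0,0,0,-1],[0,0,0.025,0,0,0,-1],[0,0,0.02,0,0,0,-1],[0,0,0,0,0,0,-1]]}}

```text
t: 1.5
tcp_pos: [0.5096, 0.2721, 0.1492]
tool_rot: [0.211, 0.977, -0.002, -0.003]
force: [-0.5, -0.5, 1.0]
finger_gap: -0.003
gripper_force: 0.0
```

Run:
```python
from h import *
print(manip.sense()["tcp_pos"])
o=[]
s=snap("side")["image"][150:300,180:320]; t=snap("top")["image"][180:280,180:330]
o=np.hstack([cv2.resize(s,(373,400),interpolation=2),cv2.resize(t,(420,400*1),interpolation=2)[:400]])
cv2.imwrite("pics/over.png",o[...,::-1])
```

```text
[0.50961761 0.27212373 0.14924225]
```

View pics/over.png

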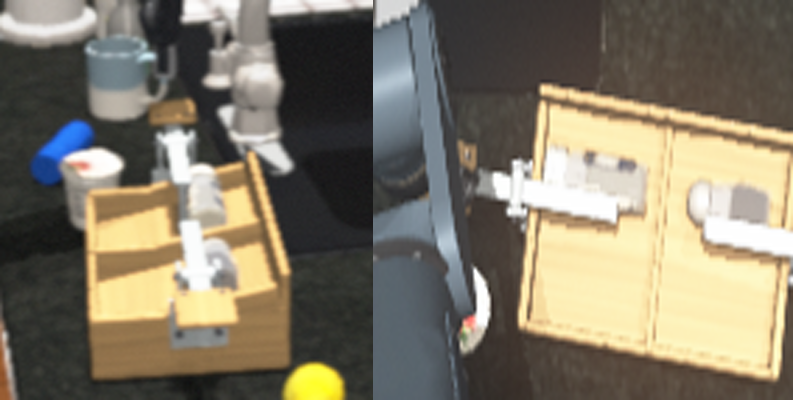

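The left half (side view) shows the shut fingers, dark, just above and beyond the left paddle at (172,110). The right half (top view) has the paddle mostly hidden by the arm. I'll check the fingertip's measured position numerically before pressing.

Run:
```python
from h import *
s=snap("side"); W=pts(s)
m=(np.hypot(W[...,0]-.51,W[...,1]-.272)<.06)&(W[...,2]>.1)&(W[...,2]<.25)
v,u=np.nonzero(m)
for r in range(v.min(),v.max()+1,2):
    p=W[r][m[r]]
    if len(p): print(r,u[v==r].min(),u[v==r].max(),p.min(0).round(3),p.max(0).round(3),s["image"][r][m[r]].mean(0).round())
```

```text
145 250 250 [0.546 0.316 0.248] [0.546 0.316 0.248] [149. 146. 139.]
147 250 250 [0.544 0.306 0.245] [0.544 0.306 0.245] [210. 207. 203.]
149 248 250 [0.532 0.276 0.238] [0.544 0.308 0.248] [119. 118. 117.]
151 235 249 [0.493 0.262 0.24 ] [0.536 0.282 0.248] [96. 95. 96.]
153 243 249 [0.512 0.244 0.235] [0.536 0.279 0.247] [70. 70. 71.]
155 242 249 [0.506 0.223 0.221] [0.54  0.304 0.248] [60. 59. 60.]
157 233 249 [0.481 0.215 0.218] [0.538 0.294 0.245] [51. 51. 52.]
159 234 248 [0.484 0.219 0.214] [0.534 0.287 0.239] [34. 35. 37.]
161 235 247 [0.487 0.228 0.213] [0.528 0.275 0.229] [31. 32. 34.]
163 235 247 [0.49  0.236 0.206] [0.528 0.275 0.221] [35. 36. 38.]
165 236 246 [0.492 0.236 0.204] [0.524 0.265 0.214] [41. 42. 44.]
167 239 246 [0.503 0.256 0.197] [0.524 0.267 0.202] [59. 60. 62.]
169 239 246 [0.502 0.259 0.191] [0.524 0.267 0.194] [63. 64. 66.]
171 239 246 [0.503 0.26  0.185] [0.523 0.269 0.188] [67. 69. 72.]
173 239 246 [0.503 0.26  0.179] [0.522 0.271 0.182] [66. 67. 69.]
175 239 246 [0.503 0.261 0.172] [0.523 0.273 0.175] [65. 66. 67.]
177 240 245 [0.505 0.26  0.163] [0.519 0.279 0.169] [105. 106. 107.]
187 250 250 [0.537 0.283 0.127] [0.537 0.283 0.127] [113.  93.  67.]
189 236 251 [0.493 0.266 0.123] [0.537 0.279 0.129] [135. 108.  73.]
191 236 251 [0.492 0.247 0.124] [0.535 0.267 0.129] [142. 113.  76.]
193 237 252 [0.491 0.234 0.124] [0.535 0.245 0.131] [145. 115.  78.]
195 237 252 [0.491 0.23  0.12 ] [0.534 0.241 0.125] [149. 119.  81.]
197 241 247 [0.502 0.225 0.115] [0.518 0.24  0.12 ] [117. 116. 111.]
199 242 246 [0.501 0.213 0.118] [0.512 0.216 0.119] [170. 174. 173.]
```

The fingers are at about (0.512, 0.266), over the paddle. I'll press down in steps and watch the force.

>>> {"name": "drive_tool", "arguments": {"plan": [[0,0,0.01,0,0,0,-1],[0,0,0.01,0,0,0,-1],[0,0,0.01,0,0,0,-1],[0,0,0.01,0,0,0,-1],[0,0,0,0,0,0,-1]]}}

```text
t: 2.15
tcp_pos: [0.5114, 0.2731, 0.1109]
tool_rot: [0.211, 0.978, -0.001, -0.001]
force: [-0.8, -0.7, 1.3]
finger_gap: 0.0
gripper_force: 0.6
```

```bash
cat > chk.py <<'E'
from h import *
s=snap("side"); W=pts(s); q=manip.sense(); print(q["t"],q["tcp_pos"].round(4),q["force"].round(1))
hsv=cv2.cvtColor(s["image"],cv2.COLOR_RGB2HSV)
m=(cv2.inRange(hsv,(10,70,90),(28,255,255))>0)&(np.hypot(W[...,0]-.512,W[...,1]-.261)<.05)&(W[...,2]>.05)
p=W[m]; a=np.array([.11,.994]); y=(p[:,:2]-[.512,.261])@a
print(len(p),p.mean(0).round(3),"y",y.min().round(3),y.max().round(3),"tilt",np.arctan(-np.polyfit(y,p[:,2],1)[0]).round(3))
E
python3 chk.py
```

```text
2.2 [0.5114 0.2731 0.1115] [-1.5 -0.1  1.8]
109 [0.515 0.248 0.13 ] y -0.035 0.025 tilt 0.526
```

Run:
```python
from h import *
s=snap("side")["image"][150:290,185:305]
cv2.imwrite("pics/p2.png",cv2.resize(s,None,fx=4.2,fy=4.2,interpolation=2)[...,::-1])
```

```text
(no output)
```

View pics/p2.png

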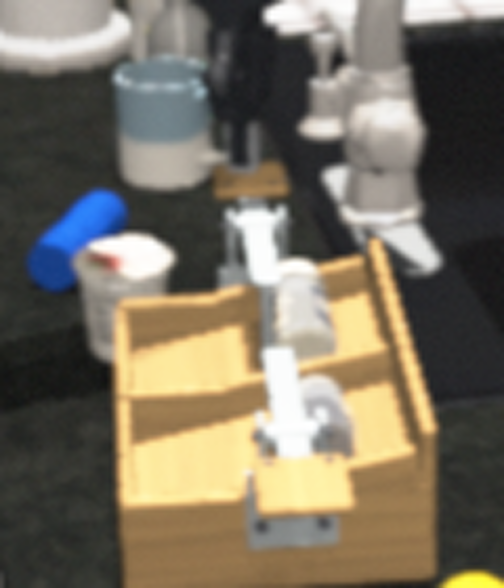

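The fingertips (245,165) reach the paddle's top surface (252,178), but the paddle is still level and the jar is still behind its stop. The tips sit higher than I assumed, so I'll keep pressing in small steps.

>>> {"name": "drive_tool", "arguments": {"plan": [[0,0,0.008,0,0,0,-1],[0,0,0.007,0,0,0,-1],[0,0,0,0,0,0,-1]]}}

```text
t: 2.55
tcp_pos: [0.5124, 0.2733, 0.0967]
tool_rot: [0.211, 0.978, 0.0, 0.0]
force: [0.7, 0.9, 1.1]
finger_gap: 0.0
gripper_force: 0.7
```

```bash
python3 chk.py
python3 - <<'E'
from h import *
S=snap("side"); W=pts(S)
for r in range(176,206,2): print(r,[(c,W[r,c].round(3).tolist(),S["image"][r,c].tolist()) for c in (240,244,248)])
s=S["image"][150:290,185:305]
cv2.imwrite("pics/p3.png",cv2.resize(s,None,fx=4.2,fy=4.2,interpolation=2)[...,::-1])
E
```

```text
2.6 [0.5124 0.2733 0.097 ] [0.2 0.6 1. ]
73 [0.513 0.247 0.111] y -0.03 0.03 tilt 0.164
176 [(240, [0.498, 0.221, 0.187], [33, 34, 37]), (244, [0.516, 0.257, 0.173], [32, 33, 36]), (248, [0.531, 0.277, 0.165], [29, 31, 34])]
178 [(240, [0.499, 0.228, 0.179], [31, 33, 35]), (244, [0.513, 0.241, 0.173], [31, 31, 35]), (248, [0.6, 0.677, 0.012], [34, 35, 38])]
180 [(240, [0.502, 0.247, 0.165], [34, 35, 37]), (244, [0.512, 0.238, 0.168], [28, 29, 31]), (248, [0.596, 0.656, 0.012], [36, 37, 38])]
182 [(240, [0.501, 0.241, 0.161], [34, 35, 38]), (244, [0.512, 0.239, 0.161], [31, 33, 35]), (248, [0.594, 0.647, 0.007], [52, 51, 49])]
184 [(240, [0.505, 0.267, 0.146], [43, 43, 44]), (244, [0.515, 0.258, 0.148], [66, 66, 67]), (248, [0.591, 0.631, 0.006], [52, 53, 51])]
186 [(240, [0.504, 0.266, 0.14], [62, 62, 63]), (244, [0.516, 0.265, 0.139], [68, 71, 72]), (248, [0.586, 0.603, 0.008], [49, 52, 46])]
188 [(240, [0.504, 0.263, 0.134], [57, 59, 59]), (244, [0.516, 0.265, 0.133], [68, 69, 70]), (248, [0.585, 0.596, 0.003], [55, 56, 52])]
190 [(240, [0.503, 0.261, 0.129], [57, 59, 60]), (244, [
[... 368 characters left out ...]
501, 0.254, 0.113], [113, 94, 69]), (244, [0.511, 0.238, 0.118], [144, 119, 90]), (248, [0.524, 0.248, 0.113], [135, 108, 72])]
198 [(240, [0.499, 0.243, 0.111], [158, 127, 88]), (244, [0.51, 0.236, 0.113], [176, 140, 93]), (248, [0.52, 0.226, 0.116], [161, 127, 84])]
200 [(240, [0.537, 0.484, 0.005], [184, 182, 177]), (244, [0.509, 0.231, 0.109], [170, 167, 161]), (248, [0.564, 0.48, 0.004], [163, 164, 159])]
202 [(240, [0.492, 0.2, 0.116], [201, 205, 206]), (244, [0.503, 0.194, 0.118], [252, 253, 253]), (248, [0.513, 0.185, 0.12], [248, 250, 250])]
204 [(240, [0.491, 0.189, 0.115], [137, 140, 140]), (244, [0.497, 0.16, 0.126], [246, 248, 247]), (248, [0.509, 0.16, 0.125], [248, 250, 250])]
```

View pics/p3.png

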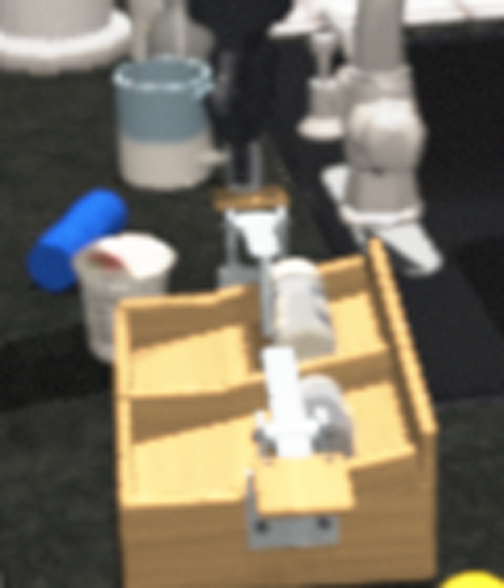

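The paddle (252,198) is now tilting, with the tips at z of about 0.11 and the stop partly up. I'll press on to the end stop and hold while the jar rolls.

>>> {"name": "drive_tool", "arguments": {"plan": [[0,0,0.008,0,0,0,-1],[0,0,0.006,0,0,0,-1],[0,0,0.004,0,0,0,-1],[0,0,0,0,0,0,-1],[0,0,0,0,0,0,-1],[0,0,0,0,0,0,-1],[0,0,0,0,0,0,-1],[0,0,0,0,0,0,-1]]}}

```text
t: 3.45
tcp_pos: [0.5121, 0.2732, 0.0796]
tool_rot: [0.211, 0.978, 0.0, 0.0]
force: [0.1, -0.8, 4.2]
finger_gap: 0.002
gripper_force: 1.3
```

```bash
python3 chk.py
python3 - <<'E'
from h import *
S=snap("side")
s=S["image"][150:290,185:305]
cv2.imwrite("pics/p4.png",cv2.resize(s,None,fx=4.2,fy=4.2,interpolation=2)[...,::-1])
E
```

```text
3.5 [0.5121 0.2732 0.0796] [0.1 0.3 3.4]
2 [0.489 0.238 0.103] y -0.026 -0.025 tilt -1.278
```

View pics/p4.png

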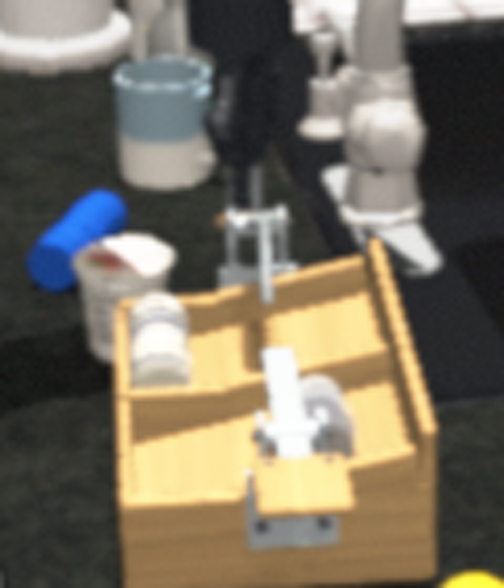

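The jar has rolled to the front lip (160,340) and the stop is up. I'll hold briefly, then lift straight off.

>>> {"name": "drive_tool", "arguments": {"plan": [[0,0,0,0,0,0,-1],[0,0,0,0,0,0,-1],[0,0,0,0,0,0,-1],[0,0,-0.008,0,0,0,-1],[0,0,-0.01,0,0,0,-1],[0,0,-0.01,0,0,0,-1],[0,0,-0.015,0,0,0,-1],[0,0,-0.03,0,0,0,-1],[0,0,-0.04,0,0,0,-1],[0,0,-0.04,0,0,0,-1]]}}

```text
t: 4.55
tcp_pos: [0.5109, 0.2725, 0.2337]
tool_rot: [0.211, 0.978, -0.001, -0.001]
force: [0.5, 0.4, 0.7]
finger_gap: -0.001
gripper_force: 0.0
```

>>> {"name": "drive_tool", "arguments": {"plan": [[0.03,0.02,0,0,0,0,-1],[0.03,0.02,0,0,0,0,-1],[0.03,0.02,0,0,0,0,-1],[0.03,0.02,0,0,0,0,-1],[0,0,0,0,0,0,-1],[0,0,0,0,0,0,-1],[0,0,0,0,0,0,-1]]}}

```text
t: 5.25
tcp_pos: [0.4359, 0.3946, 0.2325]
tool_rot: [0.211, 0.977, -0.0, 0.0]
force: [0.3, 0.5, -0.7]
finger_gap: -0.002
gripper_force: 0.0
```

Run:
```python
from h import *
s=snap("side")["image"][150:300,180:320]; S=snap("top"); t=S["image"][190:280,190:370]
o=np.hstack([cv2.resize(s,(327,350),interpolation=2),cv2.resize(t,(470,350),interpolation=2)])
cv2.imwrite("pics/end.png",o[...,::-1])
W=pts(snap("side")); i=np.load("side_i.npy")
r=np.radians(-6.3); c=(np.array([.512,.261])+[.463,-.181])/2
d=(W[...,:2]-c); X=d[...,0]*np.cos(r)+d[...,1]*np.sin(r); Y=-d[...,0]*np.sin(r)+d[...,1]*np.cos(r)
m=(X>-.087)&(X<.0)&(Y>.02)&(Y<.12); z=W[...,2]; k=m&(z>z[m].max()-.006)
print("jar top: rack x",np.median(X[k]).round(3),"z",z[k].mean().round(3))
p=(abs(X)<.02)&(abs(Y-.224)<.022)&(z>.05); print("paddle z",np.median(z[p]).round(3),np.polyfit(Y[p],z[p],1)[0].round(3))
```

```text
jar top: rack x -0.004 z 0.118
paddle z 0.126 0.028
```

View pics/end.png

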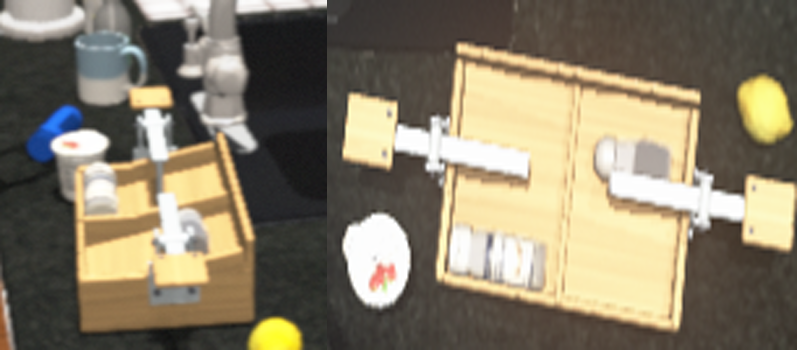

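The jar lies against the front lip (495,258 in the top view). The left paddle is back up at z 0.126, the shaker is still behind its stop (630,158), and the tub and lemon haven't moved.

```bash
python3 -c "
from station import manip
print(manip.sign_off())"
```

```text
the job is handed in; nothing more can be done
None
```

The spice jar is out of the left lane and resting against the front lip, the left paddle is back up with its stop down, the shaker and other things looked unmoved in the last pictures, and the job is handed in (no verdict was returned).

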